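# Seat the drilling template on its locating pins

## Task

The aluminium drilling template is lying askew on top of the two locating pins of the drilling fixture. With your fingertips, nudge it sideways along the fence until both its holes drop over the two pins and it lies flat on the board. Do not lift it, leave the other things where they are, and take your hand away when it is seated.

Things in the scene. Friction and masses are not known exactly. Their poses are not given: they have to be found in the camera images.
- template: Loose aluminium plate 110 (x) by 190 (y) by 10 mm, 0.45 kg. Origin: centre of its underside, z up. Two 15 mm through holes at x = -25, y = -45 and +45 mm; three brass bushes at x = +25. At the start it leans: underside on both pin tops, far (+x) edge on the board short of the fence, robot-side edge 14 mm up, slightly turned. It slides so, and falls flat when both holes are over the pins.
- fixture: Fixed plywood board 18 mm thick, x -85 to +140, y -170 to +170 mm, with a dark wood fence along y. Origin on the table; board top at z = 18 mm. The fence's face towards -x is at x = 56.5 mm; fence 18 mm thick, 20 mm above the board. A template squared against the fence has its holes in line with the pins in x.
- seat (a point): Point on the board's top where the template's origin comes when seated; axes as the fixture's, 28 mm to +y or -y of the board's middle. The pins stand on a flush dark steel strip 26 by 280 mm along y, centred in y here, which shows beyond both ends of the template: equally (45 mm) when seated.
- pin_left (a point): Centre of the top of the +y pin: fixed, steel, 10 mm diameter, coned to 6 mm at the top, 9 mm high, at x -25, y +45 mm from the seat. Hidden under the template at the start.
- pin_right (a point): Centre of the top of the -y pin, the same, at x -25, y -45 mm from the seat.
- screw_jar: Bystander: glass jar with metal cap, 44 mm diameter, 50 mm high, on the board behind the fence. Origin: centre of its underside.
- tape_roll: Bystander: roll of paper tape lying flat, 56 mm diameter, 24 mm high, on the board behind the fence. Origin: centre of its underside.
- hammer: Bystander: hammer lying on the table on the right.
- screwdriver: Bystander: screwdriver lying on the table on the left.
- brush: Bystander: paint brush lying on the table beyond the fixture.
- stain_tin: Bystander: tin, 66 mm diameter, 85 mm high, on the table beyond and left of the fixture. Origin: centre of its underside.
- offcut: Bystander: wooden offcut 90 by 45 by 30 mm on the table beyond and right of the fixture.
Not all that is in view belongs to the job. Several things have the shape of the template; the one meant has the colours described above.

How it is judged:
By the outcome, as a careful person would: the job done as asked, in the order asked, and still so for the second after the job is handed in, with the robot touching nothing.
It also fails if it takes over 38 s, if anything falls off the work surface, if the arm or the gripper's body presses on something with over 40 N, if the wrist force passes 120 N, or if a joint passes its speed limit or range.

## Robot

A 7-joint arm with a two-finger parallel gripper is mounted at the origin on the work surface. World frame = base frame: x ahead of the robot, y to its left, z up, the work surface at z = 0. Lengths are in m, angles in rad, forces in N, time in s.
With the tool pointing down it reaches from about 0.4 to 0.875 m from the base axis. Payload 19.3 kg.
Tool frame: the origin (TCP) lies at the very end of the fingers, on their centre line; the grasp point (between the pads) lies 19 mm behind it; z points along the fingers, y is the direction in which the jaws open and shut (so a half turn about z gives the same grasp; the last joint's range is limited). The gripper opens to 85 mm and grips with 20 to 120 N. Pads are 22 mm wide; open, the fingers measure 114 mm over their backs; the gripper's body (76 mm by 85 mm) begins 54 mm behind the grasp point. The pads swing forward as they close: fully open they stand 13 mm farther back than shut.
Start: joints at [1.042, 0.521, -0.036, 1.599, 0.021, 1.021, -0.113], TCP at [0.277, -0.56, 0.231] pointing down, gripper open.
Joint ranges: [-2.91, 2.91], [-0.3, 2.13], [-1.5, 1.42], [0.17, 2.43], [-1.26, 4.41], [0.16, 1.93], [-2.52, 2.52]. Speed limits (rad/s): [1.89, 1.89, 2.39, 2.39, 3.01, 3.01, 3.01].

## Interface

Orientations are given as [roll, pitch, yaw] about the fixed x, y, z axes, in that order (R = Rz(yaw) Ry(pitch) Rx(roll)).
In Python, from workcell import bot, vision, job_done gives the robot as it stands.
- The arm moves only by the tool arm_command, never from a script. Its arguments are lists of equal length, an entry for each row: "gripper": the finger opening in cm, from 0 to 8.54; "slide": the shift along the tool's x, y, z in cm, a list of three; "turn": the turn, a rotation vector about the tool's x, y, z in degrees, a list of three. A call has 1 to 5 rows; each row is the pose to reach, as a shift and turn from the pose commanded when the call began, along the tool's axes at that moment; what a row does not reach only later rows make up. A row lasts 1/8 s, in which the tool goes at most 62.5 mm and 10.7 degrees, less where a joint would pass 70% of its speed; a pose out of reach is approached as far as the arm can. A call with a gripper value outside its range is refused whole. The fingers move at their own pace and stop on an object; "force" is the grip in N (left out, the last holds). Time passes only in rows, so rows that repeat a pose let the fingers close. It gives the time, the measured TCP pose, the force and the opening at its end, in the units of the state.
- bot.observe(): the state, without advancing time (a new reading comes with each control period).
- vision.grab_frame(name): name is "side" or "top" or "wrist"; returns the picture (400x640x3 uint8, blue, green, red); there is no depth.
- vision.camera_model(name): a dict with "mtx" (3x3 intrinsics, pixels), "k1" (the pictures are not rectified: a ray, as slopes to the right and down, at radius r is drawn at 1 + k1 r^2 times it, then the intrinsics apply), "T" (4x4, takes a point from camera to world coordinates). Camera axes: x right, y down, z forward; pixel columns grow to the right and rows downward; lengths in m; the calibration is good to about 2 mm. A picture is of the moment at which its call begins: read the wrist's pose just before it. camera_model takes no time and is no camera call; for the wrist camera it gives the pose at the moment of the call.
- job_done(): hands the job in, once; it reports no verdict.
The state is a dict: "clock": time; "qpos": joint angles; "qd": joint speeds; "joint_efforts": joint torques, N m; "position": TCP position; "tool_rot": TCP orientation; "force": force on the tool from outside, world axes, zero at the start; "moment": the same for the moment, N m; "grip_width": finger opening in m.
Only numpy, scipy, OpenCV 4.12 (cv2) and the standard library are available. Lean on these libraries where they do the work, as an engineer would, in place of code of your own. Each camera call takes 0.05 s, during which the arm holds its last target. There are 200 camera calls.

## Working session

There is one attempt and no reset: what is moved stays moved. The work goes in short steps, Python scripts to look and compute and a tool call to move; the robot and the scene stay as the last step left them, time stands still between calls to the robot, and variables do not carry over. Pictures are saved under pics/ and viewed, about 8 in all and at most 12, crops included, and the job is handed in when it is done.

Besides the shell and the picture viewer there is one more tool, called after "Emit:" as name(argument=value, ...), one argument or row to a line, values as JSON. arm_command: Moves the arm, as the interface text tells. Its arguments: {"type":"object","properties":{"gripper":{"type":"array","items":{"type":"number"}},"slide":{"type":"array","items":{"type":"array","items":{"type":"number"}}},"turn":{"type":"array","items":{"type":"array","items":{"type":"number"}}},"force":{"type":"number"}},"required":["gripper","slide","turn"]}

```bash
mkdir -p pics; cat > h.py <<'E'
import numpy as np, cv2
from workcell import bot, vision
def ray(name,px,cm=None):
    m=cm or vision.camera_model(name); K=np.array(m["mtx"]);T=np.array(m["T"])
    d=np.linalg.solve(K,[px[0],px[1],1.])[:2]; u=d.copy()
    for _ in range(20): u=d/(1+m["k1"]*(u@u))
    v=T[:3,:3]@np.array([u[0],u[1],1]); return T[:3,3],v
def plane(name,px,z,cm=None):
    o,v=ray(name,px,cm); return o+v*(z-o[2])/v[2]
def proj(name,P,cm=None):
    m=cm or vision.camera_model(name);T=np.array(m["T"])
    c=T[:3,:3].T@(np.array(P)-T[:3,3]);u=c[:2]/c[2];u=u*(1+m["k1"]*(u@u))
    return (np.array(m["mtx"])@[u[0],u[1],1])[:2]
E
python3 - <<'E'
from h import *
s=bot.observe();print({k:np.round(v,3).tolist() for k,v in s.items()})
for n in("top","side"):
    cv2.imwrite(f"pics/{n}0.png",vision.grab_frame(n));print(n,np.round(vision.camera_model(n)["T"],2).tolist())
E
```

```text
{'clock': 0.0, 'qpos': [1.042, 0.522, -0.036, 1.6, 0.021, 1.021, -0.113], 'qd': [-0.001, 0.0, -0.001, -0.0, 0.001, 0.002, 0.001], 'joint_efforts': [-0.001, -92.711, 1.98, -36.994, 0.018, 0.008, -0.0], 'position': [0.277, -0.56, 0.231], 'tool_rot': [-3.14, 0.0, 0.459], 'force': [0.319, 0.178, 0.578], 'moment': [-0.021, 0.041, 0.034], 'grip_width': 0.086}
top [[-0.01, -1.0, 0.06, 0.42], [-1.0, 0.01, -0.02, -0.0], [0.01, -0.06, -1.0, 1.5], [0.0, 0.0, 0.0, 1.0]]
side [[-0.67, -0.46, 0.58, -0.25], [-0.74, 0.42, -0.53, 0.71], [0.0, -0.79, -0.62, 0.89], [0.0, 0.0, 0.0, 1.0]]
```

View pics/top0.png

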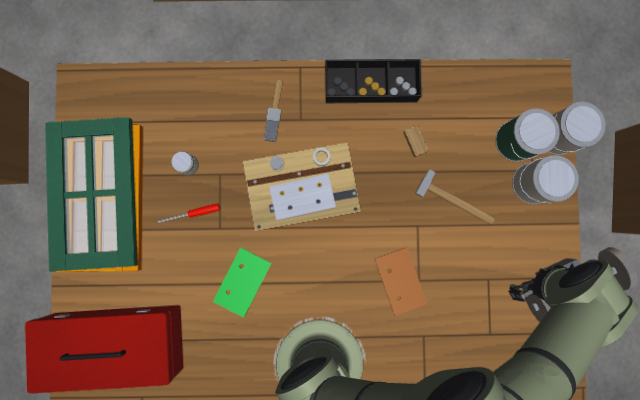

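View pics/side0.png

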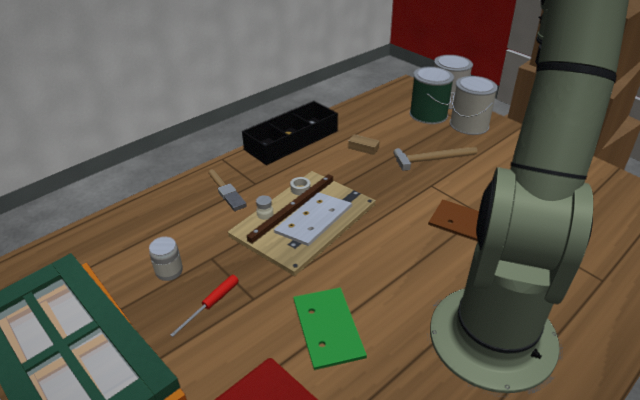

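Candidates in the top view are the silver plate on the board (302,196), the green plate (243,283) and the copper plate (400,282). The silver one has brass bushes and sits on the fixture, so it is the template. I'll check it in one crop.

```bash
python3 - <<'E'
from h import *
im=cv2.imread("pics/top0.png")
c=im[135:240,230:370]
cv2.imwrite("pics/crop0.png",cv2.resize(c,None,fx=5.5,fy=5.5,interpolation=cv2.INTER_CUBIC))
for px in [(302,196)]: print(plane("top",px,.03))
E
```

```text
[0.52610045 0.04816605 0.03      ]
```

View pics/crop0.png

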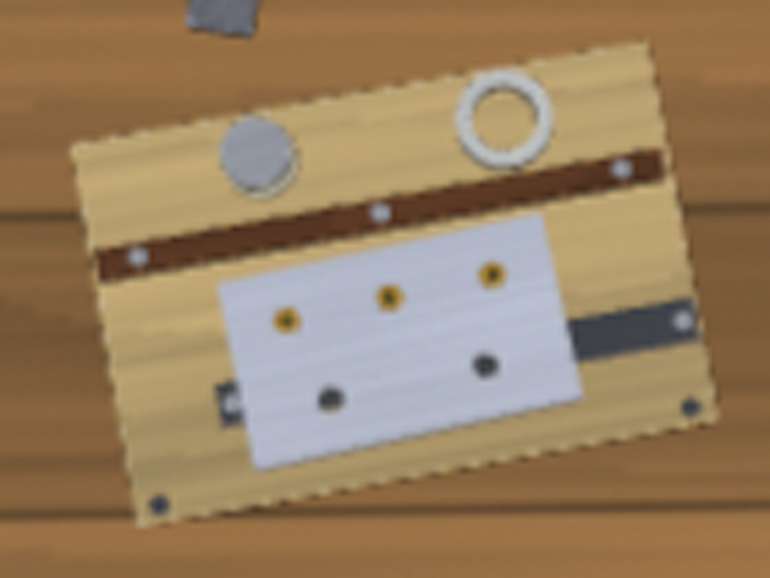

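The crop confirms the silver plate with three brass bushes at crop (287,320), (389,297) and (492,273), and holes at (331,398) and (485,365). The strip shows about 20 px on the left and 120 px on the right, so the plate must go to -y (right) and turn against the fence. Next I measure the fixture and template poses.

```bash
cat >> h.py <<'E'
L=lambda c:(np.array(c)/5.5+[230,135]-0.4)
def fixture():
    # board corners (+x+y),(+x-y),(-x-y),(-x+y) in fixture coords
    F=np.array([[.14,.17],[.14,-.17],[-.085,-.17],[-.085,.17]])
    W=np.array([plane("top",L(c),.018)[:2] for c in [(72,147),(647,42),(717,420),(138,524)]])
    f0,w0=F.mean(0),W.mean(0);U,S,Vt=np.linalg.svd((F-f0).T@(W-w0));R=(U@Vt).T
    return R,w0-R@f0,W-(F@R.T+w0-R@f0)
E
python3 - <<'E'
from h import *
R,o,res=fixture();print("o",o,"yaw",np.degrees(np.arctan2(R[1,0],R[0,0])),"res mm",res*1e3)
inv=lambda p:R.T@(p[:2]-o)*1e3
for n,c,z in [("fenceL",(101,281),.018),("fenceR",(663,180),.02),("stripL",(217,405),.018),("stripR",(695,320),.018),
 ("TfarL",(219,285),.028),("TfarR",(543,214),.028),("TnearR",(582,398),.041),("TnearL",(256,468),.041),("holeL",(331,398),.037),("holeR",(485,365),.037),("b1",(287,320),.031),("b3",(492,273),.031)]:
    print(n,inv(plane("top",L(c),z)).round(1))
seat=o+R@[0,-.028];print("seat",seat)
E
```

```text
o [0.53193926 0.04605005] yaw 9.557776216044399 res mm [[-1.79332319 -1.02993184]
 [-0.90206659  0.49867435]
 [ 0.64427923  1.3365509 ]
 [ 2.05111055 -0.8052934 ]]
fenceL [ 58.4 166. ]
fenceR [  57.9 -163.5]
stripL [-24.  112.6]
stripR [ -25.1 -166.9]
TfarL [42.9 98.6]
TfarR [ 50.  -91.3]
TnearR [-58.6 -93.6]
TnearL [-64.5  94.9]
holeL [-32.9  46.5]
holeR [-30.1 -42.9]
b1 [15.9 63.7]
b3 [ 21.4 -56.3]
seat [0.53658844 0.01843872]
```

```bash
cat >> h.py <<'E'
from scipy.spatial.transform import Rotation as Ro
FR,FO,_=fixture()
def fx(p): return FR.T@(np.array(p)[:2]-FO)*1e3
def go(x,y,z):
    "fixture x,y mm, world z mm -> slide cm, turn deg in tool axes"
    s=bot.observe();A=Ro.from_euler("xyz",s["tool_rot"]);p=np.r_[FO+FR@(np.array([x,y])/1e3),z/1e3]
    B=Ro.from_euler("xyz",[np.pi,0,np.arctan2(FR[1,0],FR[0,0])])
    print("t",s["clock"],"at fx",fx(s["position"]).round(1),(s["position"][2]*1e3).__round__(1),"F",np.round(s["force"],1),
    "slide",(A.inv().apply(p-s["position"])*100).round(2),"turn",np.degrees((A.inv()*B).as_rotvec()).round(1))
E
python3 -c "
from h import *
go(-100,5,200)"
```

```text
t 0.1 at fx [-352.4 -555.4] 230.8 F [ 0.8 -1.1 -0.1] slide [ 40.3  -46.4    3.12] turn [-0.1  0.  16.7]
```

Emit:
arm_command(
  gripper=[0, 0, 0, 0, 0],
  slide=[
    [4, -4.6, 0.3],
    [8, -9.3, 0.6],
    [12, -14, 0.9],
    [16, -18.5, 1.2],
    [20, -23, 1.5],
  ],
  turn=[
    [0, 0, 3.3],
    [0, 0, 6.7],
    [0, 0, 10],
    [0, 0, 13.3],
    [0, 0, 16.7],
  ],
  force=20,
)

```text
clock: 0.72
position: [0.3544, -0.2637, 0.2162]
tool_rot: [3.142, -0.0, 0.165]
force: [2.0, 1.0, 0.4]
grip_width: -0.0
```

```bash
python3 -c "
from h import *
go(-100,5,200)"
```

```text
t 0.725 at fx [-226.5 -276. ] 216.2 F [2.  1.  0.4] slide [ 12.61 -28.11   1.62] turn [ 0.  -0.  -0.1]
```

Emit:
arm_command(
  gripper=[0, 0, 0, 0, 0],
  slide=[
    [2.5, -5.6, 0.3],
    [5, -11.2, 0.6],
    [7.5, -17, 1],
    [10, -22.5, 1.3],
    [12.6, -28.1, 1.6],
  ],
  turn=[
    [0, 0, 0],
    [0, 0, 0],
    [0, 0, 0],
    [0, 0, 0],
    [0, 0, 0],
  ],
)

```text
clock: 1.35
position: [0.4318, 0.0344, 0.2003]
tool_rot: [3.141, -0.0, 0.167]
force: [0.6, -1.2, -0.1]
grip_width: 0.0001
```

```bash
python3 - <<'E'
from h import *
go(-75,12,30)
cm=vision.camera_model("wrist");cv2.imwrite("pics/w1.png",vision.grab_frame("wrist"))
print(np.round(cm["T"],2).tolist())
E
```

```text
t 1.35 at fx [-100.6    5.1] 200.3 F [ 0.6 -1.2 -0.1] slide [ 2.56 -0.69 17.03] turn [ 0. -0.  0.]
[[0.17, -0.94, -0.3, 0.51], [-0.99, -0.16, -0.05, 0.05], [-0.0, 0.3, -0.95, 0.34], [0.0, 0.0, 0.0, 1.0]]
```

View pics/w1.png

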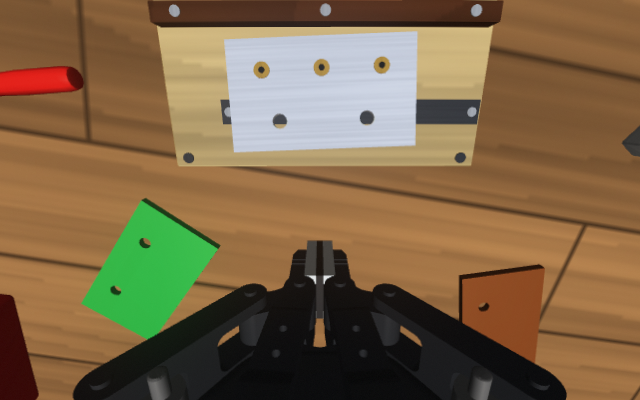

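This view is clear. Fence face is along row ~26. Template corners are at about (225,38), (417,32), (415,145) and (234,153), the holes at (279,121) and (367,118), and the strip ends at x≈221 and 480. Now I measure from it.

```bash
python3 - <<'E'
from h import *
im=cv2.imread("pics/w1.png").astype(int);cm=vision.camera_model("wrist")
b,g,r=im[...,0],im[...,1],im[...,2]
m=((b>150)&(b>=r)).astype(np.uint8); m[:30]=0
n,lab,st,_=cv2.connectedComponentsWithStats(m);k=1+np.argmax(st[1:,4]);c,_=cv2.findContours((lab==k).astype(np.uint8),0,2)
q=cv2.approxPolyDP(cv2.convexHull(c[0]),5,True)[:,0];print(q.tolist())
for p in q: print("T",p,fx(plane("wrist",p,.028 if p[1]<90 else .041,cm)).round(1))
for n,p,z in [("fenceL",(160,27),.018),("fenceR",(493,27),.018),("stripL",(222,112),.018),("stripR",(479,111),.018),("nearL",(178,165),.018),("nearR",(471,165),.018),("holeL",(279,121),.036),("holeR",(367,118),.036)]:
    print(n,fx(plane("wrist",p,z,cm)).round(1))
E
```

```text
[[416, 32], [414, 144], [234, 151], [225, 113], [224, 40]]
T [416  32] [ 52.6 -79.7]
T [414 144] [-54.3 -84.7]
T [234 151] [-62.9 104.1]
T [225 113] [-24.5 110.1]
T [224  40] [ 44.5 108.9]
fenceL [ 58.4 175.8]
fenceR [  60.3 -159.9]
stripL [-23.8 120.6]
stripR [ -20.8 -159.4]
nearL [-82.5 177.2]
nearR [ -80.2 -160.4]
holeL [-32.3  56.2]
holeR [-28.7 -34.9]
```

```bash
python3 - <<'E'
from h import *
go(-80,13,60)
cm=vision.camera_model("wrist");im=vision.grab_frame("wrist");cv2.imwrite("pics/w2.png",im)
im=im.astype(int);b,g,r=im[...,0],im[...,1],im[...,2]
m=((b>150)&(b>=r)).astype(np.uint8); m[:30]=0
n,lab,st,_=cv2.connectedComponentsWithStats(m);k=1+np.argmax(st[1:,4]);c,_=cv2.findContours((lab==k).astype(np.uint8),0,2)
q=cv2.approxPolyDP(cv2.convexHull(c[0]),5,True)[:,0];print(q.tolist())
for p in q: print("T",p,fx(plane("wrist",p,.028 if p[1]<90 else .041,cm)).round(1))
# tip seen? project TCP into wrist, side
print(proj("wrist",bot.observe()["position"],cm),proj("top",bot.observe()["position"]))
cv2.imwrite("pics/t2.png",vision.grab_frame("top"))
for P in [(.14,.17),(-.085,-.17)]: print(proj("wrist",np.r_[FO+FR@P,.018],cm),proj("top",np.r_[FO+FR@P,.018]))
E
```

```text
t 1.4 at fx [-97.8  12.6] 200.2 F [ 0.4 12.6 -0.4] slide [1.750e+00 1.000e-02 1.402e+01] turn [-0.2 -0.1  0.4]
[[425, 36], [421, 148], [242, 153], [233, 115], [234, 43]]
T [425  36] [ 49.2 -88.9]
T [421 148] [-58.4 -92.5]
T [242 153] [-64.9  95.8]
T [233 115] [-26.4 102.1]
T [234  43] [41.9 99.3]
[327.19786515 256.96975081] [303.72479538 225.41045836]
[152.92912972 -71.73748661] [242.36549062 160.77182539]
[478.56223339 169.136983  ] [360.3887608  211.16110371]
```

Emit:
arm_command(
  gripper=[0, 0, 0, 0, 0],
  slide=[
    [0.4, 0, 5],
    [0.8, 0, 10],
    [0.9, 0, 14],
    [0.9, 0, 17],
    [0.9, 0, 17],
  ],
  turn=[
    [0, 0, 0],
    [0, 0, 0],
    [0, 0, 0],
    [0, 0, 0],
    [0, 0, 0],
  ],
)

```text
clock: 2.12
position: [0.4392, 0.0329, 0.029]
tool_rot: [3.141, 0.004, 0.167]
force: [-0.5, 0.8, 0.6]
grip_width: 0.0001
```

```bash
python3 -c "
from h import *
go(-65,15,28)"
```

```text
t 2.125 at fx [-93.6   2.4] 29.0 F [-0.5  0.8  0.6] slide [ 2.86 -1.26  0.09] turn [ 0.   0.2 -0. ]
```

Emit:
arm_command(
  gripper=[0, 0, 0, 0, 0],
  slide=[
    [0.6, -1.3, 0],
    [1.2, -1.3, 0],
    [1.5, -1.3, 0],
    [1.8, -1.3, 0],
    [2.0, -1.3, 0],
  ],
  turn=[
    [0, 0, 0],
    [0, 0, 0],
    [0, 0, 0],
    [0, 0, 0],
    [0, 0, 0],
  ],
)

```text
clock: 2.75
position: [0.458, 0.0499, 0.0304]
tool_rot: [3.141, 0.001, 0.167]
force: [-2.2, -0.9, 1.1]
grip_width: 0.0002
```

Emit:
arm_command(
  gripper=[0, 0, 0, 0, 0],
  slide=[
    [0.1, 0, 0],
    [0.2, 0, 0],
    [0.3, 0, 0],
    [0.4, 0, 0],
    [0.4, 0, 0],
  ],
  turn=[
    [0, 0, 0],
    [0, 0, 0],
    [0, 0, 0],
    [0, 0, 0],
    [0, 0, 0],
  ],
)

```text
clock: 3.38
position: [0.4622, 0.0508, 0.0303]
tool_rot: [-3.142, -0.0, 0.167]
force: [-0.7, -0.9, -0.9]
grip_width: -0.0005
```

```bash
cat >> h.py <<'E'
def look(tag):
    go(-65,15,28)
    out=[]
    for n in ("wrist","top"):
        cm=vision.camera_model(n);im=vision.grab_frame(n);cv2.imwrite(f"pics/{n}_{tag}.png",im)
        im=im.astype(int);b,g,r=im[...,0],im[...,1],im[...,2]
        m=((b>150)&(b>=r)).astype(np.uint8)
        if n=="top": m[:,:240]=0;m[:,370:]=0;m[:170]=0;m[240:]=0
        k,lab,st,_=cv2.connectedComponentsWithStats(m)
        k=1+np.argmax(st[1:,4]);c,_=cv2.findContours((lab==k).astype(np.uint8),0,2)
        q=cv2.approxPolyDP(cv2.convexHull(c[0]),3,True)[:,0]
        mid=q[:,1].mean()
        for p in q: print(n,p,fx(plane(n,p,.028 if p[1]<mid else .041,cm)).round(1))
E
python3 -c "
from h import *
look('a')"
```

```text
t 3.375 at fx [-67.9  16.3] 30.3 F [-0.7 -0.9 -0.9] slide [0.29 0.13 0.23] turn [-0. -0.  0.]
wrist [565   4] [ 54.3 -91.5]
wrist [534 240] [-54.  -92.5]
wrist [166 246] [-57.2  95.8]
wrist [138  11] [51.4 97.5]
top [334 205] [-51.8 -90.3]
top [324 207] [-52.3 -58.5]
top [275 199] [-0.4 87.2]
top [270 184] [50.1 95.5]
top [328 173] [ 51.7 -90.6]
```

Emit:
arm_command(
  gripper=[0, 0, 0, 0, 0],
  slide=[
    [0.1, 0, 0],
    [0.2, 0, 0],
    [0.3, 0, 0],
    [0.4, 0, 0],
    [0.4, 0, 0],
  ],
  turn=[
    [0, 0, 0],
    [0, 0, 0],
    [0, 0, 0],
    [0, 0, 0],
    [0, 0, 0],
  ],
)

```text
clock: 4.1
position: [0.4652, 0.0515, 0.0301]
tool_rot: [-3.142, 0.002, 0.168]
force: [-6.1, 3.1, 0.6]
grip_width: 0.0
```

```bash
python3 -c "
from h import *
look('b')"
```

```text
t 4.1 at fx [-65.   16.5] 30.1 F [-6.1  3.1  0.6] slide [-0.    0.15  0.21] turn [-0.   0.1  0. ]
wrist [568   9] [ 55.3 -92.7]
wrist [532 244] [-53.1 -91.6]
wrist [165 244] [-52.9  96.2]
wrist [140   9] [55.  96.4]
top [334 205] [-51.8 -90.3]
top [324 207] [-52.3 -58.5]
top [275 198] [ 2.7 86.7]
top [270 183] [53.2 95. ]
top [328 172] [ 54.9 -91.1]
```

View pics/wrist_b.png

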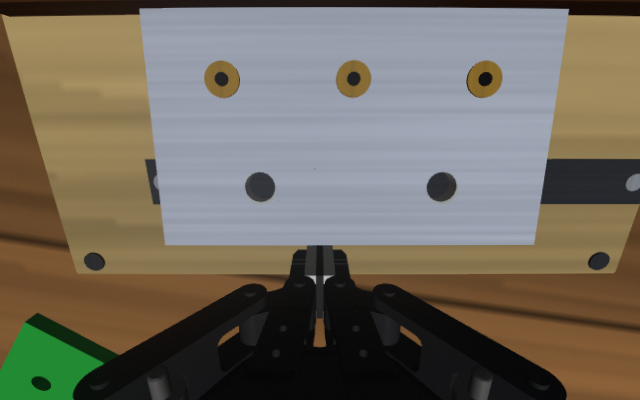

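The plate is now square to the fence: both far corners at x≈55 and near corners at x≈-53, with the holes at (260,187) and (441,187). It still has about 30 mm to go to -y. I'll go round to its +y end.

Emit:
arm_command(
  gripper=[0, 0, 0, 0, 0],
  slide=[
    [-1.5, 0, 0],
    [-1.5, -2, -4],
    [0.5, -6, -5],
    [3.5, -9, -5],
    [6.3, -11.8, -5],
  ],
  turn=[
    [0, 0, 0],
    [0, 0, 0],
    [0, 0, 0],
    [0, 0, 0],
    [0, 0, 0],
  ],
)

```text
clock: 4.82
position: [0.5089, 0.1794, 0.0807]
tool_rot: [-3.142, -0.001, 0.167]
force: [-0.1, -0.2, -0.4]
grip_width: -0.0001
```

Emit:
arm_command(
  gripper=[0, 0, 0],
  slide=[
    [0, 0, 0],
    [0, 0, 3.5],
    [0, 0, 5.5],
  ],
  turn=[
    [0, 0, 0],
    [0, 0, 0],
    [0, 0, 0],
  ],
)

```text
clock: 5.2
position: [0.5075, 0.1773, 0.0242]
tool_rot: [3.141, 0.001, 0.167]
force: [-0.8, 0.5, -0.7]
grip_width: -0.0001
```

```bash
python3 -c "
from h import *
go(0,110,23)
cv2.imwrite('pics/w3.png',vision.grab_frame('wrist'))"
```

```text
t 5.2 at fx [ -2.3 133.5] 24.2 F [-0.8  0.5 -0.7] slide [0.23 2.35 0.12] turn [0. 0. 0.]
```

View pics/w3.png

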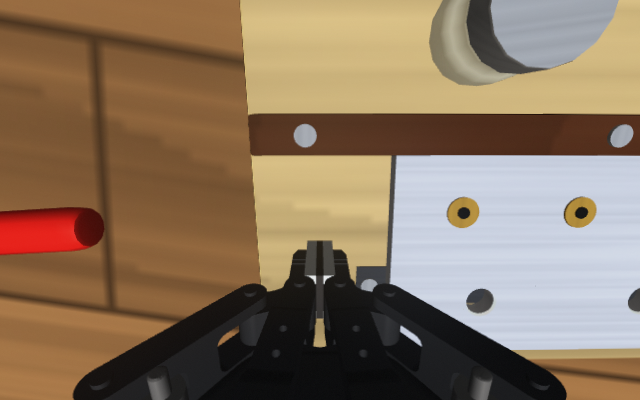

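Fingertip is at (320,250), in the gap beyond the plate's +y end (edge at x≈390 px). I'll push to -y slowly.

Emit:
arm_command(
  gripper=[0, 0, 0, 0, 0],
  slide=[
    [0, 0.6, 0.1],
    [0, 1.1, 0.1],
    [0, 1.5, 0.1],
    [0, 1.9, 0.1],
    [0, 2.2, 0.1],
  ],
  turn=[
    [0, 0, 0],
    [0, 0, 0],
    [0, 0, 0],
    [0, 0, 0],
    [0, 0, 0],
  ],
)

```text
clock: 5.88
position: [0.5123, 0.1564, 0.0245]
tool_rot: [-3.141, -0.0, 0.167]
force: [0.3, 0.5, 0.4]
grip_width: 0.0001
```

Emit:
arm_command(
  gripper=[0, 0, 0, 0, 0],
  slide=[
    [0.03, 0.3, 0],
    [0.06, 0.6, 0],
    [0.09, 0.9, 0],
    [0.12, 1.2, 0],
    [0.12, 1.2, 0],
  ],
  turn=[
    [0, 0, 0],
    [0, 0, 0],
    [0, 0, 0],
    [0, 0, 0],
    [0, 0, 0],
  ],
)

```text
clock: 6.5
position: [0.5152, 0.1449, 0.0243]
tool_rot: [-3.142, 0.0, 0.167]
force: [-1.8, 1.5, 0.5]
grip_width: 0.0001
```

```bash
python3 -c "
from h import *
look('c')"
```

```text
t 6.5 at fx [-1.000e-01  1.002e+02] 24.3 F [-1.8  1.5  0.5] slide [-6.49  8.52 -0.37] turn [-0.  0.  0.]
wrist [639 161] [ 53.4 -57.4]
wrist [639 350] [-52.3 -80.5]
wrist [516 352] [-52.6  -9.6]
wrist [362 289] [-10.7  79.2]
wrist [351 278] [-4.2 85.1]
wrist [345 252] [ 3.6 87.2]
wrist [346 160] [53.7 88.1]
top [331 172] [  53.2 -100.5]
top [337 204] [ -50.4 -100.1]
top [296 211] [-48.9  29.5]
top [283 180] [55.2 53.1]
```

View pics/wrist_c.png

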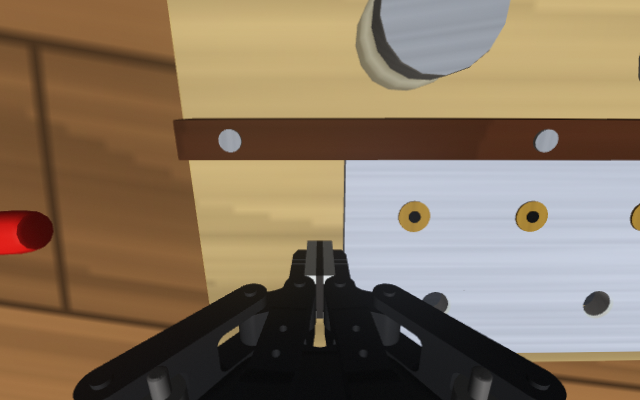

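The plate slid about 9 mm and is still against the fence (edge at px x≈345). About 20 mm remain.

Emit:
arm_command(
  gripper=[0, 0, 0, 0, 0],
  slide=[
    [0.03, 0.4, 0],
    [0.06, 0.8, 0],
    [0.08, 1.2, 0],
    [0.1, 1.5, 0],
    [0.1, 1.5, 0],
  ],
  turn=[
    [0, 0, 0],
    [0, 0, 0],
    [0, 0, 0],
    [0, 0, 0],
    [0, 0, 0],
  ],
)

```text
clock: 7.22
position: [0.519, 0.1299, 0.0243]
tool_rot: [3.141, -0.0, 0.167]
force: [-0.9, 0.2, 0.7]
grip_width: -0.0002
```

Emit:
arm_command(
  gripper=[0, 0, 0, 0, 0],
  slide=[
    [0, 0.1, 0],
    [0, 0.2, 0],
    [0, 0.3, 0],
    [0, 0.3, 0],
    [0, 0.3, 0],
  ],
  turn=[
    [0, 0, 0],
    [0, 0, 0],
    [0, 0, 0],
    [0, 0, 0],
    [0, 0, 0],
  ],
)

```text
clock: 7.85
position: [0.5193, 0.1274, 0.0243]
tool_rot: [3.142, 0.0, 0.167]
force: [1.1, -0.0, 0.6]
grip_width: -0.0001
```

```bash
python3 -c "
from h import *
look('d')
a=cv2.imread('pics/top_d.png')[150:235,240:365]
b=vision.grab_frame('side')[170:275,225:380]
a=cv2.resize(a,(560,381),interpolation=2);b=cv2.resize(b,(560,379),interpolation=2)
c=cv2.imread('pics/wrist_d.png')
cv2.imwrite('pics/m_d.png',cv2.resize(np.vstack([np.hstack([a,np.vstack([b,b[:2]])]),cv2.resize(c[100:380,:],(1120,490))]),(770,600)))
"
```

```text
t 7.85 at fx [ 1.  82.3] 24.3 F [ 1.1 -0.   0.6] slide [-6.61  6.72 -0.37] turn [0. 0. 0.]
wrist [639 163] [ 53.5 -75.8]
wrist [639 337] [-41.9 -95.2]
wrist [494 340] [-42.9 -13.4]
wrist [362 289] [-9.6 61.2]
wrist [351 278] [-3.1 67.1]
wrist [345 252] [ 4.7 69.3]
wrist [346 165] [52.4 70.1]
top [336 171] [  53.5 -116.6]
top [343 203] [ -50.7 -119.1]
top [304 211] [-53.4   5. ]
top [290 180] [51.3 31.4]
```

View pics/m_d.png

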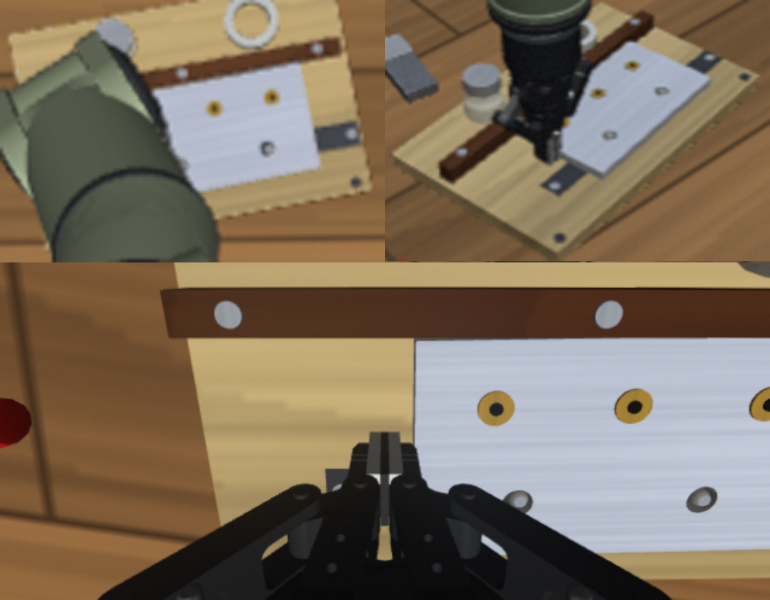

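It has dropped: the near edge in the wrist view moved from row 352 to 340, bright pin tops show in the holes, and the side view looks flat. I'll withdraw and check.

Emit:
arm_command(
  gripper=[0, 0, 0, 0, 0],
  slide=[
    [0, -1, 0],
    [0, -2.5, -1],
    [0, -3, -6],
    [-4, -3, -11],
    [-9, -2, -15],
  ],
  turn=[
    [0, 0, 0],
    [0, 0, 0],
    [0, 0, 0],
    [0, 0, 0],
    [0, 0, 0],
  ],
)

```text
clock: 8.62
position: [0.4291, 0.1347, 0.174]
tool_rot: [-3.141, -0.002, 0.169]
force: [0.2, 0.3, 2.8]
grip_width: -0.0001
```

Emit:
arm_command(
  gripper=[0, 0, 0, 0, 0],
  slide=[
    [0, 5, -1],
    [0, 10, -1],
    [0, 12, -1],
    [0, 12, -1],
    [0, 12, -1],
  ],
  turn=[
    [0, 0, 0],
    [0, 0, 0],
    [0, 0, 0],
    [0, 0, 0],
    [0, 0, 0],
  ],
)

```text
clock: 9.25
position: [0.45, 0.0162, 0.1823]
tool_rot: [-3.141, -0.0, 0.169]
force: [-0.4, 0.1, -1.2]
grip_width: 0.0003
```

```bash
python3 - <<'E'
from h import *
go(-100,-28,200)
cm=vision.camera_model("wrist");im=vision.grab_frame("wrist")
sd=vision.grab_frame("side")[170:275,225:380]
I=im.astype(int);b,g,r=I[...,0],I[...,1],I[...,2]
m=((b>150)&(b>=r)).astype(np.uint8);m[:25]=0
k,lab,st,_=cv2.connectedComponentsWithStats(m);k=1+np.argmax(st[1:,4]);c,_=cv2.findContours((lab==k).astype(np.uint8),0,2)
for p in cv2.approxPolyDP(cv2.convexHull(c[0]),3,True)[:,0]: print(p,fx(plane("wrist",p,.028,cm)).round(1),"if 41mm",fx(plane("wrist",p,.041,cm)).round(1))
x0,y0=st[k][:2]
cr=im[max(0,y0-25):y0+st[k][3]+25,max(0,x0-80):x0+st[k][2]+80]
cr=cv2.resize(cr,(780,int(780*cr.shape[0]/cr.shape[1])),interpolation=2)[:360]
s=cv2.resize(sd,(325,220),interpolation=2);t=cv2.resize(vision.grab_frame("top")[150:240,240:372],(323,220),interpolation=2)
row=np.zeros((220,780,3),np.uint8);row[:,:325]=s;row[:,340:663]=t
cv2.imwrite("pics/fin.png",np.vstack([cr,row]))
E
```

```text
t 9.25 at fx [-85.8 -15.8] 182.3 F [-0.4  0.1 -1.2] slide [-1.42  1.22 -1.77] turn [-0.  -0.   0.1]
[432  38] [  54.8 -119.2] if 41mm [  52.1 -114.7]
[420 155] [ -53.9 -119.5] if 41mm [ -51.9 -114.9]
[240 157] [-56.1  67.9] if 41mm [-54.   64.3]
[229  41] [52.1 69.4] if 41mm [49.5 65.7]
```

View pics/fin.png

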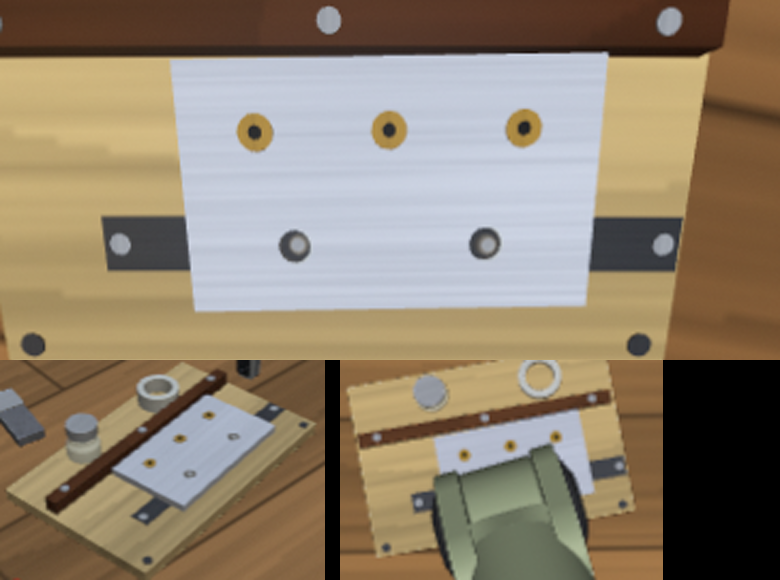

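```bash
python3 -c "
from workcell import job_done
print(job_done())"
```

```text
the job is handed in; nothing more can be done
None
```

The template is seated: both holes are over the two pins and it lies flat on the board. I handed the job in at about 9.4 s.

With the fingers closed, I pushed the robot-side edge until the template was square against the fence. I then pushed its +y end about 30 mm towards -y until it dropped. It was never lifted, and the forces I read stayed under about 13 N. I then withdrew the hand to about 15 cm above the board.

**Last checks:**
- **Pins:** both pin tops show inside the holes.
- **Strip:** the dark strip shows almost equally at the two ends, about 84 and 88 px.
- **Flatness:** the outline measures about 108 × 188 mm when taken at seated height, so all four corners are down.
- **Bystanders:** the jar and tape roll look undisturbed in the last pictures. I never touched anything but the template.

**Disagreements:**
- **Centre:** the measured centre was 2–3 mm off the nominal seat in y, which is within hole clearance and calibration error.
- **Turn:** the far edge measured up to about 0.8° askew.
- **Early wrist picture:** one measurement was about 8 mm off because the arm was still settling. I repeated it at rest and it agreed with the top camera.

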